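# Unhook a keyhole-hung meter from the sloping panel and lay it in the service tray

### The job

The meter with the orange front is due for checking. Slide it up the sloping panel until the studs stand in the wide ends of its keyholes, lift it straight off the panel, and lay it gently, flat and face up, on the floor of the shallow green tray; do not drop it. Leave the blue-fronted meter hanging as it is, and do not disturb the other things on the bench.

Things in the scene. Friction and masses are not known exactly. Their poses are not given: they have to be found in the camera images.
- orange_meter: The meter to take down, 0.17 to 0.35 kg: white mounting plate 54 x 160 x 4 mm with a box-shaped white housing 44 x 94 mm in the middle, its orange front 42 mm above the plate's underside. Origin: centre of the housing, on the plate's underside, which lies on the panel. As it hangs x points up the slope, y along its 160 mm length, z out through the front. Hangs 21 mm short of where it comes off.
- orange_grip (a point): Where to grip the orange meter: centre of its housing, 26 mm above the plate's underside; axes as the meter's. Take the two long sides, 44 mm apart along x, 94 mm long, reaching from 4 to 42 mm above the plate's underside, with the fingers square to the panel. Along y the housing is 94 mm, too wide to grip.
- orange_keyhole (a point): Centre of the wide end of the keyhole in the orange meter's +y ear (x -11, y +64 mm from its origin); the -y ear has its twin at y -64. Wide end 21 mm across, x = -22 to 0 mm; above it a slot 10 mm wide closed at x = +14 mm, where the stud sits while hanging. Sliding the meter 21 mm up the slope (3 mm either way) centres the studs in the wide ends; only there can it leave along z.
- blue_meter: The same meter with a blue front, hanging beside the orange one (either one may be on the left); to be left hanging. Same size, origin and axes.
- panel: Fixed grey panel, 230 mm (x) by 380 mm (y), leaning back 35 degrees from level on a dark stand, facing the robot. Origin on its face, 100 mm above the bench; x up the slope, y along its length, z out of the face. Four studs at x +10, y +-26 and +-154 mm: neck 7.5 mm, head 15 mm in diameter, 6.5 to 10.5 mm off the face. The meters hang with origins within 1 mm of x 0, y +90 and y -90 mm.
- tray_floor (a point): Centre of the inner floor of the shallow green tray, fixed to the bench; the floor is 5 mm above the bench. Inside 132 mm (x) by 202 mm (y), walls 4 mm thick, rims 16 mm above the bench. y points along its length; z up. The meter fits only lengthways, either way round.
- jar: Small amber jar, 44 mm across, 65 mm high, between the tray and the panel; leave alone. Origin: centre of its underside.
- beaker: Glass beaker, 84 mm across, 110 mm high, beyond the tray and panel; leave alone. Origin: centre of its underside.
- reagent: White bottle with blue cap, 60 mm across, 140 mm high, beyond the tray; leave alone. Origin: centre of its underside.
- sample_cup: White plastic cup, 52 mm across, 50 mm high, on the left; leave alone. Origin: centre of its underside.
- spatula: Thin steel lab spatula, 168 mm long, 14 mm wide, 6 mm high, lying flat at the panel's foot on the robot's side; leave alone. Origin: at the middle of its length, on its underside.
- flask_jar: Jar with steel cap, 60 mm across, 90 mm high, to the left of the panel; leave alone. Origin: centre of its underside.
Things that resemble listed ones, but are neither listed nor needed, are in the scene too. Leave any pink or red look-alike of the orange_meter alone.

How it is judged:
By the outcome, as a careful person would: the job done as asked, in the order asked, and still so for the second after the job is handed in, with the robot touching nothing.
It also fails if it takes over 45 s, if anything falls off the work surface, if the arm or the gripper's body presses on something with over 40 N, if the wrist force passes 120 N, or if a joint passes its speed limit or range.

### The arm

A 6-joint arm with a two-finger parallel gripper is mounted at the origin on the work surface. World frame = base frame: x ahead of the robot, y to its left, z up, the work surface at z = 0. Lengths are in m, angles in rad, forces in N, time in s.
With the tool pointing down it reaches from about 0.35 to 0.85 m from the base axis. Payload 8.1 kg.
Tool frame: the origin (TCP) lies at the very end of the fingers, on their centre line; the grasp point (between the pads) lies 19 mm behind it (robot.pinch_z is the distance from the TCP to the grasp point, in m); y points along the fingers, x is the direction in which the jaws open and shut, and the axes are right-handed (so a half turn about y gives the same grasp; the last joint's range is limited). The gripper opens to 93 mm and grips with 3 to 60 N. Pads are 15 mm wide; open, the fingers measure 128 mm over their backs; the gripper's body (75 mm by 188 mm) begins 65 mm behind the grasp point.
Start: joints at [1.128, 0.13, 1.488, -0, 1.523, -0.085], TCP at [0.21, 0.562, 0.219] pointing down, gripper open.
Joint ranges: [-2.96, 2.96], [-0.89, 2.26], [0.02, 2.5], [-1.34, 4.48], [0, 2.73], [-2.66, 2.66]. Speed limits (rad/s): [2.39, 2.39, 2.79, 3.14, 3.14, 3.14].

### API

Orientations are given as a rotation vector (axis times angle).
In Python, from plant import robot gives the robot as it stands.
- The arm moves only by the shell command python3 -m inch 'ROWS' [FORCE]. ROWS is JSON, a list of rows, each a list of 5 numbers: the closure, from -1 (fully open) to 1 (shut), then the shift along the world's x, y, z in m, then the turn about the world's z in rad. A call has 1 to 8 rows; each row is the pose to reach, as a shift and turn from the pose measured when the call began; what a row does not reach only later rows make up. A row lasts 1/8 s, in which the tool goes at most 62.5 mm and 10.7 degrees, less where a joint would pass 70% of its speed; a pose out of reach is approached as far as the arm can. A call with a gripper value outside its range is refused whole. The fingers move at their own pace and stop on an object; FORCE is the grip in N (left out, the last holds). Time passes only in rows, so rows that repeat a pose let the fingers close. It gives the time, the measured TCP pose, the force and the opening at its end, in the units of the state.
- robot.read_state(): the state, without advancing time (a new reading comes with each control period).
- robot.read_camera(name): name is "scene" or "top" or "wrist"; returns a dict with "color" (420x560x3 uint8, red, green, blue), "mtx" (3x3 intrinsics, pixels), "R" (3x3) and "t" (3): a world point X has camera coordinates R X + t; the wrist camera has in their place "hand_eye" (4x4, takes a point from camera to tool coordinates, whose origin is the TCP and whose axes are the tool frame's). Camera axes: x right, y down, z forward; pixel columns grow to the right and rows downward; lengths in m; the calibration is good to about 2 mm. The wrist camera is an equidistant fisheye: a pixel r from the principal point sees the ray r / f radians off the axis. A picture is of the moment at which its call begins: read the wrist's pose just before it. There is no depth.
- robot.close_job(): hands the job in, once; it reports no verdict.
The state is a dict: "t": time; "q": joint angles; "dq": joint speeds; "joint_torque": joint torques, N m; "tool_pos": TCP position; "orientation": TCP orientation; "force": force on the tool from outside, world axes, zero at the start; "wrist_torque": the same for the moment, N m; "opening": finger opening in m.
Only numpy, scipy, OpenCV 4.12 (cv2) and the standard library are available. Lean on these libraries where they do the work, as an engineer would, in place of code of your own. Each camera call takes 0.05 s, during which the arm holds its last target. There are 200 camera calls.

## Working session

There is one attempt and no reset: what is moved stays moved. The work goes in short steps, Python scripts to look and compute and a shell command to move; the robot and the scene stay as the last step left them, time stands still between calls to the robot, and variables do not carry over. Pictures are saved under pics/ and viewed, about 8 in all and at most 12, crops included, and the job is handed in when it is done.

```bash
ls; mkdir -p pics; python3 - <<'E'
from plant import robot
import cv2,pickle
s=robot.read_state();print(s)
d={}
for n in("scene","top","wrist"):
    c=robot.read_camera(n);d[n]=c
    cv2.imwrite(f"pics/{n}0.png",c["color"][:,:,::-1])
    print(n,{k:v for k,v in c.items() if k!="color"})
d["state"]=s
pickle.dump(d,open("c0.pkl","wb"))
import numpy as np
cv2.imwrite("pics/both0.png",cv2.resize(np.vstack([d["scene"]["color"],d["top"]["color"]])[:,:,::-1],None,fx=.71,fy=.71))
E
```

```text
pics
{'t': 0.0, 'q': array([ 1.12760909e+00,  1.31170969e-01,  1.48925122e+00, -3.15418835e-05,
        1.52299578e+00, -8.54160930e-02]), 'dq': array([-6.26110084e-04, -9.88717696e-05, -7.43765912e-05, -1.16555090e-05,
        7.42687767e-04,  5.52936168e-04]), 'joint_torque': array([-6.00241510e-04, -5.59868217e+01, -4.91742504e+01,  7.64987734e-02,
        3.67096276e-02, -1.94324753e-04]), 'tool_pos': array([0.20987073, 0.56150038, 0.217597  ]), 'orientation': array([-1.35843906, -0.9405743 ,  0.94316419]), 'force': array([ 0.52866741, -0.98461754,  1.13048134]), 'wrist_torque': array([-0.01850852,  0.04059487,  0.03142884]), 'opening': 0.09290148940246512}
scene {'mtx': array([[537.52280604,   0.        , 277.06987059],
       [  0.        , 537.52280604, 206.60192548],
       [  0.        ,   0.        ,   1.        ]]), 'R': array([[-0.2426793 ,  0.97002143,  0.01285248],
       [ 0.79786023,  0.20710943, -0.56614904],
       [-0.55183857, -0.12713817, -0.8242027 ]]), 't': array([ 0.02131687, -0.34982878,  1.90390129])}
top {'mtx': array([[478.00570166,   0.        , 272.41776311],
       [  0.        , 478.00570166, 216.77612934],
       [  0.        ,   0.        ,   1.        ]]), 'R': array([[ 0.01597925, -0.9998404 ,  0.0079896 ],
       [-0.99212358, -0.01684779, -0.12412476],
       [ 0.12423956, -0.00594325, -0.99223445]]), 't': array([0.08062037, 0.48966188, 1.22881563])}
wrist {'mtx': array([[325.1922621 ,   0.        , 283.88842892],
       [  0.        , 325.1922621 , 212.55041502],
       [  0.        ,   0.        ,   1.        ]]), 'hand_eye': array([[ 9.99999761e-01, -6.91038686e-04,  1.18012445e-05,
        -9.81551676e-05],
       [-1.80483026e-04, -2.44617658e-01,  9.69619600e-01,
        -1.66158135e-01],
       [-6.67157862e-04, -9.69619371e-01, -2.44617724e-01,
         6.69252772e-02],
       [ 0.00000000e+00,  0.00000000e+00,  0.00000000e+00,
         1.00000000e+00]])}
```

View pics/both0.png

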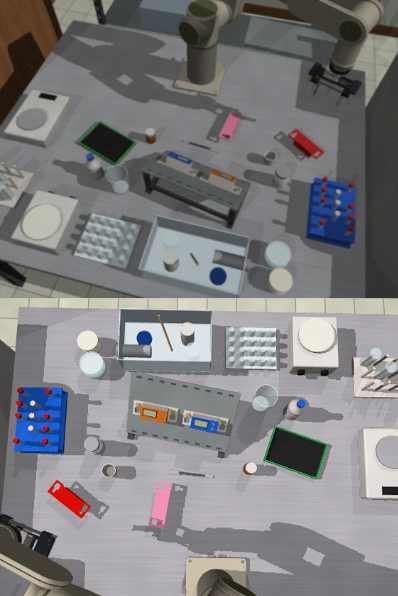

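```bash
python3 - <<'E'
from scipy.spatial.transform import Rotation as R
import pickle
s=pickle.load(open("c0.pkl","rb"))["state"]
print(R.from_rotvec(s["orientation"]).as_matrix().round(3))
E
python3 -m inch --help 2>&1 | head -30
```

```text
[[ 0.35  -0.001 -0.937]
 [ 0.937 -0.002  0.35 ]
 [-0.002 -1.     0.   ]]
invalid input: not JSON, or not a number
```

```bash
cat >h.py <<'E'
import numpy as np,cv2
from scipy.spatial.transform import Rotation as Ro
def tri(obs):  # obs: list of (cam,(u,v)) -> point, residual
    A=[];b=[]
    for o,d in obs:
        P=np.eye(3)-np.outer(d,d);A.append(P);b.append(P@o)
    X=np.linalg.lstsq(np.vstack(A),np.hstack(b),rcond=None)[0]
    return X,[np.linalg.norm(a@X-c)for a,c in zip(A,b)]
def ray(c,p):
    d=np.linalg.solve(c["mtx"],[p[0],p[1],1]);d=c["R"].T@d
    return -c["R"].T@c["t"],d/np.linalg.norm(d)
def wray(c,s,p):
    K=c["mtx"];a=(np.array(p)-K[:2,2])/K[0,0];r=np.hypot(*a)
    d=np.array([*(a/max(r,1e-9)*np.sin(r)),np.cos(r)])
    R=Ro.from_rotvec(s["orientation"]).as_matrix();H=c["hand_eye"]
    return s["tool_pos"]+R@H[:3,3],R@(H[:3,:3]@d)
def onplane(rd,z):
    o,d=rd;return o+d*(z-o[2])/d[2]
def blobs(img,lo,hi,amin=150):
    m=cv2.inRange(cv2.cvtColor(img,cv2.COLOR_RGB2HSV),np.array(lo,np.uint8),np.array(hi,np.uint8))
    m=cv2.morphologyEx(m,cv2.MORPH_CLOSE,np.ones((5,5)))
    cs=[c for c in cv2.findContours(m,cv2.RETR_EXTERNAL,cv2.CHAIN_APPROX_NONE)[0] if cv2.contourArea(c)>amin]
    return sorted(cs,key=lambda c:-cv2.contourArea(c))
E
python3 - <<'E'
from h import *
import pickle
d=pickle.load(open("c0.pkl","rb"))
for n in("scene","top"):
    for nm,lo,hi in(("orange",(8,150,110),(18,255,255)),("blue",(100,120,80),(120,255,255)),("green",(60,120,50),(85,255,255))):
        for c in blobs(d[n]["color"],lo,hi):
            r=cv2.minAreaRect(c);print(n,nm,cv2.contourArea(c),np.round(r[0],1),np.round(r[1],1),round(r[2],1),np.round(cv2.boxPoints(r)).astype(int).tolist())
a=d["top"]["color"][90:250,160:370];b=d["scene"]["color"][200:300,180:360]
f=lambda x:cv2.resize(x,(800,int(800*x.shape[0]/x.shape[1])),interpolation=cv2.INTER_CUBIC)
cv2.imwrite("pics/crop.png",cv2.resize(np.vstack([f(a),f(b)]),None,fx=.56,fy=.56)[:,:,::-1])
E
```

```text
scene blue 5024.0 [468.1 299.1] [67.5 93.4] 5.2 [[430, 343], [439, 250], [506, 256], [497, 349]]
scene blue 384.0 [306.5 388.5] [23. 21.] 90.0 [[296, 377], [317, 377], [317, 400], [296, 400]]
scene green 2503.5 [150.3 200.6] [69.6 42.9] 31.0 [[109, 201], [131, 164], [191, 200], [169, 237]]
top orange 579.5 [215.3 163.4] [38.8 16.7] 11.3 [[195, 168], [198, 151], [236, 159], [233, 175]]
top blue 5920.5 [ 57.4 171.4] [69.7 94.7] 3.9 [[19, 216], [26, 122], [95, 127], [89, 221]]
top blue 586.5 [287.2 178. ] [38.4 16.9] 11.3 [[267, 183], [270, 166], [308, 174], [304, 190]]
top blue 297.5 [203.  55.] [18. 20.] 90.0 [[193, 46], [213, 46], [213, 64], [193, 64]]
top green 4015.5 [416.4 216.9] [81.1 51.8] 19.4 [[369, 228], [387, 179], [463, 206], [446, 255]]
```

View pics/crop.png

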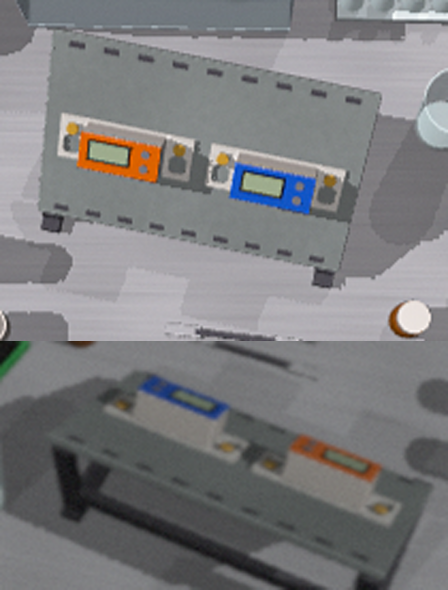

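```bash
python3 - <<'E'
from h import *
import pickle
d=pickle.load(open("c0.pkl","rb"));S,T=d["scene"],d["top"]
def cen(c): return cv2.minAreaRect(c)[0]
so=blobs(S["color"],(4,110,90),(20,255,255),60)
for c in so: print("so",cv2.contourArea(c),np.round(cen(c)))
sb=blobs(S["color"],(100,100,60),(125,255,255),60)
for c in sb: print("sb",cv2.contourArea(c),np.round(cen(c)))
pick=lambda cs,box:[c for c in cs if box[0]<cen(c)[0]<box[2] and box[1]<cen(c)[1]<box[3]][0]
o2,b2=pick(so,(290,225,345,260)),pick(sb,(220,200,290,250))
o1=pick(blobs(T["color"],(8,150,110),(18,255,255)),(160,100,250,250));b1=pick(blobs(T["color"],(100,120,80),(120,255,255)),(250,100,350,250))
O,ro=tri([ray(T,cen(o1)),ray(S,cen(o2))]);B,rb=tri([ray(T,cen(b1)),ray(S,cen(b2))])
print("O",O.round(4),np.round(ro,4),"B",B.round(4),np.round(rb,4),"dist",np.linalg.norm(O-B))
y=(O-B);yaw=np.arctan2(-y[0],y[1]);print("panel yaw",yaw, np.degrees(yaw))
g1=blobs(T["color"],(60,120,50),(85,255,255))[0];g2=blobs(S["color"],(60,120,50),(85,255,255))[0]
print("tray tri",*tri([ray(T,cen(g1)),ray(S,cen(g2))]))
P=np.array([onplane(ray(T,p),.016)for p in cv2.boxPoints(cv2.minAreaRect(g1))]);print(P.round(3).tolist(),P.mean(0).round(4))
P=np.array([onplane(ray(S,p),.016)for p in cv2.boxPoints(cv2.minAreaRect(g2))]);print(P.round(3).tolist(),P.mean(0).round(4))
for n,p in(("beaker",(365,150)),("reagent",(418,153)),("jar",(352,240)),("spat",(268,246)),("flask",(131,211)),("cup",(152,242))): print(n,onplane(ray(T,p),.05).round(3))
E
```

```text
so 4619.0 [39. 61.]
so 219.5 [314. 247.]
sb 5525.0 [468. 300.]
sb 402.0 [307. 388.]
sb 205.0 [253. 222.]
sb 70.5 [126. 221.]
O [0.6053 0.2309 0.1314] [0.0005 0.0005] B [0.5719 0.0536 0.1316] [0.0011 0.0011] dist 0.18044403197972367
panel yaw -0.18636375678079056 -10.677856717741877
tray tri [ 0.49776436 -0.30029355  0.00609444] [np.float64(0.001476351488564365), np.float64(0.0014763514885640903)]
[[0.465, -0.17, 0.016], [0.598, -0.218, 0.016], [0.528, -0.422, 0.016], [0.396, -0.372, 0.016]] [ 0.4967 -0.2956  0.016 ]
[[0.537, -0.418, 0.016], [0.385, -0.409, 0.016], [0.471, -0.177, 0.016], [0.612, -0.196, 0.016]] [ 0.5012 -0.2999  0.016 ]
beaker [ 0.668 -0.153  0.05 ]
reagent [ 0.662 -0.293  0.05 ]
jar [ 0.429 -0.117  0.05 ]
spat [0.41  0.099 0.05 ]
flask [0.495 0.455 0.05 ]
cup [0.415 0.397 0.05 ]
```

```bash
cat >st.py <<'E'
from h import *
from plant import robot
s=robot.read_state();M=Ro.from_rotvec(s["orientation"]).as_matrix()
f,j=M[:,1],M[:,0]
print("t",s["t"],"q",s["q"].round(3),"tcp",s["tool_pos"].round(4),"F",s["force"].round(1),"op",round(s["opening"],4))
print("finger",f.round(3),"tilt",np.degrees(np.arccos(-f[2])).round(2),"heading",np.degrees(np.arctan2(f[1],f[0])).round(1),"jaw",j.round(3))
E
python3 -m inch '[[-1,0,0,0.06,0],[-1,0.02,0.05,0.12,0],[-1,0.04,0.1,0.18,0],[-1,0.06,0.16,0.18,0],[-1,0.08,0.22,0.18,0],[-1,0.1,0.28,0.18,0],[-1,0.12,0.33,0.18,0],[-1,0.14,0.38,0.18,0]]'; python3 st.py
```

```text
t: 1.15
tool_pos: [0.2935, 0.7899, 0.3477]
orientation: [-1.338, -0.96, 0.918]
force: [0.4, -0.0, -0.9]
opening: 0.0931
t 1.15 q [ 1.153  1.029  0.032  0.004  2.05  -0.058] tcp [0.2935 0.7899 0.3477] F [ 0.4 -0.  -0.9] op 0.0931
finger [ 0.01  0.03 -1.  ] tilt 1.81 heading 71.8 jaw [0.35  0.936 0.031]
```

```bash

python3 -m inch '[[-1,0.1,0.3,0,0],[-1,0.1,0.3,0,0],[-1,0.1,0.3,0,0]]'; python3 st.py;python3 -m inch '[[-1,0,0,0.3,0],[-1,0,0,0.3,0],[-1,0,0,0.3,0]]'; python3 st.py
```

```text
t: 1.52
tool_pos: [0.3041, 0.8328, 0.302]
orientation: [-1.303, -0.994, 0.874]
force: [0.1, -0.4, 1.0]
opening: 0.093
t 1.525 q [ 1.16   1.091  0.022  0.007  1.938 -0.05 ] tcp [0.3041 0.8328 0.302 ] F [ 0.1 -0.4  1. ] op 0.093
finger [ 0.03   0.085 -0.996] tilt 5.18 heading 70.4 jaw [0.349 0.933 0.09 ]
t: 1.9
tool_pos: [0.2833, 0.776, 0.4456]
orientation: [-1.279, -1.016, 0.844]
force: [0.4, -0.1, 0.0]
opening: 0.0929
t 1.9 q [ 1.155  0.916  0.022  0.01   2.074 -0.053] tcp [0.2833 0.776  0.4456] F [ 0.4 -0.1  0. ] op 0.0929
finger [ 0.044  0.121 -0.992] tilt 7.41 heading 70.2 jaw [0.347 0.929 0.129]
```

```bash

python3 -m inch '[[-1,0.2,0.6,0.3,0],[-1,0.2,0.6,0.3,0],[-1,0.2,0.6,0.3,0],[-1,0.2,0.6,0.3,0],[-1,0.2,0.6,0.3,0],[-1,0.2,0.6,0.3,0]]'; python3 st.py;python3 -m inch '[[-1,0.2,0.6,0.3,0]]'; python3 st.py
```

```text
t: 2.65
tool_pos: [0.29, 0.8134, 0.4242]
orientation: [-1.243, -1.048, 0.8]
force: [0.5, 0.9, -0.8]
opening: 0.0932
t 2.65 q [ 1.164  0.948  0.023  0.013  1.983 -0.043] tcp [0.29   0.8134 0.4242] F [ 0.5  0.9 -0.8] op 0.0932
finger [ 0.063  0.176 -0.982] tilt 10.77 heading 70.3 jaw [0.344 0.92  0.187]
t: 2.78
tool_pos: [0.2947, 0.8297, 0.4268]
orientation: [-1.215, -1.072, 0.766]
force: [-0.1, 0.1, -0.9]
opening: 0.0925
t 2.775 q [ 1.165  0.949  0.023  0.015  1.937 -0.041] tcp [0.2947 0.8297 0.4268] F [-0.1  0.1 -0.9] op 0.0925
finger [ 0.078  0.217 -0.973] tilt 13.32 heading 70.3 jaw [0.341 0.911 0.23 ]
```

```bash

python3 -m inch '[[-1,0.2,0.6,0.2,0]]' >/dev/null
python3 -m inch '[[-1,0.2,0.6,0.2,0]]' >/dev/null
python3 -m inch '[[-1,0.2,0.6,0.2,0]]' >/dev/null; python3 st.py
python3 -m inch '[[-1,0.2,0.6,0.2,0]]' >/dev/null
python3 -m inch '[[-1,0.2,0.6,0.2,0]]' >/dev/null
python3 -m inch '[[-1,0.2,0.6,0.2,0]]' >/dev/null; python3 st.py
```

```text
t 3.15 q [ 1.17   0.98   0.023  0.021  1.768 -0.035] tcp [0.3131 0.8912 0.4174] F [ 0.1 -0.  -0.1] op 0.0931
finger [ 0.122  0.341 -0.932] tilt 21.24 heading 70.4 jaw [0.327 0.873 0.362]
t 3.525 q [ 1.174  1.014  0.023  0.027  1.596 -0.031] tcp [0.3313 0.9506 0.4119] F [ 0.2  0.1 -1. ] op 0.093
finger [ 0.163  0.459 -0.873] tilt 29.16 heading 70.5 jaw [0.308 0.817 0.487]
```

```bash

python3 -m inch '[[-1,0.2,0.6,0.2,0]]' >/dev/null
python3 -m inch '[[-1,0.2,0.6,0.2,0]]' >/dev/null; python3 st.py
python3 -m inch '[[-1,0.03,-0.06,0,-0.17],[-1,0.06,-0.12,0,-0.35],[-1,0.09,-0.18,0,-0.53],[-1,0.12,-0.24,-0.01,-0.71],[-1,0.15,-0.3,-0.02,-0.88],[-1,0.17,-0.36,-0.03,-1.06],[-1,0.19,-0.42,-0.04,-1.24],[-1,0.2,-0.48,-0.05,-1.42]]' >/dev/null; python3 st.py
```

```text
t 3.775 q [ 1.177  1.038  0.023  0.031  1.48  -0.03 ] tcp [0.3429 0.9883 0.4104] F [0.1 0.7 0.4] op 0.093
finger [ 0.188  0.533 -0.825] tilt 34.44 heading 70.5 jaw [0.292 0.772 0.565]
t 4.775 q [ 1.017  0.337  1.094 -0.55   1.463  1.173] tcp [0.5249 0.5729 0.3712] F [-0.   0.7  0.4] op 0.093
finger [ 0.56  -0.082 -0.824] tilt 34.47 heading -8.4 jaw [ 0.813 -0.139  0.566]
```

```bash

python3 -m inch '[[-1,0.01,-0.06,0,-0.03],[-1,0.02,-0.12,-0.01,-0.03],[-1,0.03,-0.18,-0.03,-0.03],[-1,0.04,-0.24,-0.06,-0.03],[-1,0.05,-0.3,-0.1,-0.03],[-1,0.05,-0.337,-0.15,-0.03],[-1,0.05,-0.337,-0.18,-0.03],[-1,0.05,-0.337,-0.18,-0.03]]' >/dev/null; python3 st.py
python3 - <<'E'
from h import *
from plant import robot
import pickle
s=robot.read_state();c=robot.read_camera("wrist");t=robot.read_camera("top")
pickle.dump((s,c,t),open("c1.pkl","wb"))
cv2.imwrite("pics/w1.png",c["color"][:,:,::-1])
for cc in blobs(c["color"],(6,140,90),(20,255,255),300): print(cv2.contourArea(cc),np.round(cv2.minAreaRect(cc),1) if 0 else cv2.minAreaRect(cc))
E
```

```text
t 5.775 q [ 0.529 -0.204  1.994 -0.474  0.935  0.929] tcp [0.5727 0.2335 0.1868] F [-0.   0.3  0.3] op 0.0929
finger [ 0.552 -0.103 -0.828] tilt 34.15 heading -10.6 jaw [ 0.811 -0.163  0.561]
6933.5 ((280.0, 217.0), (122.0, 60.0), 90.0)
```

View pics/w1.png

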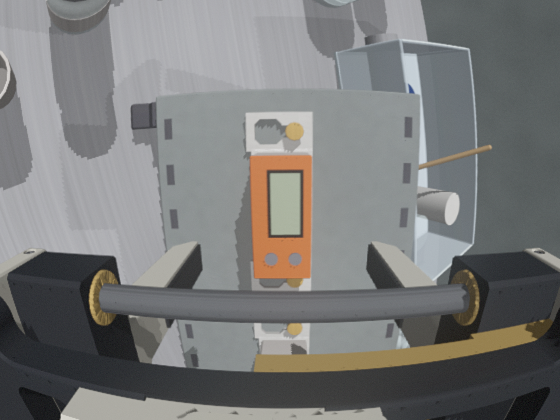

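```bash
python3 - <<'E'
from h import *
import pickle
s,c,t=pickle.load(open("c1.pkl","rb"))
M=Ro.from_rotvec(s["orientation"]).as_matrix()
O=np.array([.6053,.2309,.1325])
y=np.array([.185,.983,0]);n=np.array([-.564,.106,.819]);x=np.cross(y,n)
def hit(p):
    o,d=wray(c,s,p);return o+d*((O-o)@n)/(d@n)
cc=blobs(c["color"],(6,140,90),(20,255,255),300)[0]
r=cv2.boxPoints(cv2.minAreaRect(cc));H=np.array([hit(p) for p in r])
C=hit((280,216.5));print("front centre",C.round(4),H.round(4).tolist())
print("tri top+wrist",tri([wray(c,s,(280,217)),ray(t,(215.3,163.4))]))
print("edges in tool frame",((H-s["tool_pos"])@M).round(4).tolist())
print("panel axes in tool",(np.array([x,y,n])@M).round(3).tolist())
print("centre in tool",((C-s["tool_pos"])@M).round(4))
E
```

```text
front centre [0.6068 0.2337 0.1332] [[0.5984, 0.2804, 0.1214], [0.6324, 0.2735, 0.1456], [0.6158, 0.1815, 0.1461], [0.5782, 0.1887, 0.1193]]
tri top+wrist (array([0.60625143, 0.23216455, 0.1317562 ]), [np.float64(0.0013884291861614533), np.float64(0.0013884291861608006)])
edges in tool frame [[-0.0235, 0.0635, 0.0505], [0.0188, 0.0629, 0.0505], [0.0207, 0.0628, -0.0429], [-0.0261, 0.0635, -0.0433]]
panel axes in tool [[1.0, -0.015, 0.01], [-0.01, 0.001, 1.0], [-0.015, -1.0, 0.001]]
centre in tool [-0.0024  0.0632  0.0065]
```

```bash

python3 -m inch '[[-1,0.018,-0.002,-0.027,0],[-1,0.035,-0.004,-0.053,0],[-1,0.049,-0.005,-0.076,0],[-1,0.049,-0.005,-0.076,0],[0,0.049,-0.005,-0.076,0]]' >/dev/null; python3 st.py
python3 -m inch '[[1,0,0,0,0],[1,0,0,0,0],[1,0,0,0,0],[1,0,0,0,0]]' 30; python3 st.py
```

```text
t 6.5 q [ 0.473 -0.007  1.947 -0.516  0.766  0.965] tcp [0.6257 0.2329 0.1198] F [0.9 0.2 0.8] op 0.0868
finger [ 0.561 -0.097 -0.822] tilt 34.69 heading -9.8 jaw [ 0.806 -0.163  0.569]
t: 7.0
tool_pos: [0.6247, 0.2329, 0.119]
orientation: [-1.558, -0.326, -0.624]
force: [-5.3, 1.7, 0.5]
opening: 0.0474
t 7.0 q [ 0.474 -0.007  1.948 -0.515  0.767  0.965] tcp [0.6247 0.2329 0.119 ] F [-5.3  1.7  0.5] op 0.0474
finger [ 0.559 -0.097 -0.823] tilt 34.59 heading -9.8 jaw [ 0.807 -0.163  0.568]
```

```bash

python3 -m inch '[[-0.3,0,0,0,0],[-0.3,0,0,0,0],[-0.3,0.004,-0.001,-0.007,0],[-0.3,0.004,-0.001,-0.01,0],[-0.3,0.004,-0.001,-0.01,0],[-0.3,0.004,-0.001,-0.01,0]]' >/dev/null; python3 st.py
python3 - <<'E'
from h import *
from plant import robot
import pickle
s=robot.read_state();c=robot.read_camera("wrist")
pickle.dump((s,c),open("c2.pkl","wb"))
cv2.imwrite("pics/w2.png",c["color"][:,:,::-1])
M=Ro.from_rotvec(s["orientation"]).as_matrix()
n=np.array([-.564,.106,.819]);org=np.array([.630,.2285,.098])
print("height",(s["tool_pos"]-org)@n, "offset in tool",((org-s["tool_pos"])@M).round(4))
E
```

```text
t 7.75 q [ 0.468  0.015  1.946 -0.523  0.746  0.973] tcp [0.6287 0.2319 0.109 ] F [ 0.6 -1.6  0.5] op 0.0604
finger [ 0.559 -0.097 -0.823] tilt 34.59 heading -9.8 jaw [ 0.807 -0.163  0.568]
height 0.010112731609116618 offset in tool [-0.0047  0.0101 -0.0033]
```

View pics/w2.png

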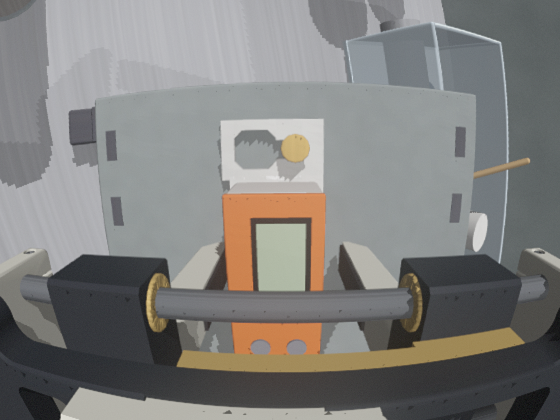

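```bash

python3 -m inch '[[1,0,0,0,0],[1,0,0,0,0],[1,0,0,0,0],[1,0,0,0,0]]' 30 >/dev/null; python3 st.py
```

```text
t 8.3 q [ 0.469  0.014  1.947 -0.522  0.747  0.973] tcp [0.6281 0.2321 0.1087] F [-6.   0.   1.5] op 0.044
finger [ 0.559 -0.097 -0.824] tilt 34.54 heading -9.9 jaw [ 0.807 -0.163  0.567]
```

```bash

python3 -m inch '[[1,0.0035,-0.0007,0.0035,0],[1,0.008,-0.0015,0.007,0],[1,0.0125,-0.0024,0.010,0],[1,0.0165,-0.003,0.013,0],[1,0.0165,-0.003,0.013,0],[1,0.0165,-0.003,0.013,0]]' >/dev/null; python3 st.py
python3 - <<'E'
from h import *
from plant import robot
import pickle
c=robot.read_camera("wrist");cv2.imwrite("pics/w3.png",cv2.resize(c["color"][90:270,160:400],None,fx=2.5,fy=2.5)[:,:,::-1])
E
```

```text
t 9.05 q [ 0.449  0.029  1.905 -0.499  0.761  0.931] tcp [0.6445 0.2289 0.1215] F [ 0.3 -0.2 -2. ] op 0.0438
finger [ 0.558 -0.097 -0.824] tilt 34.52 heading -9.9 jaw [ 0.808 -0.164  0.567]
```

View pics/w3.png

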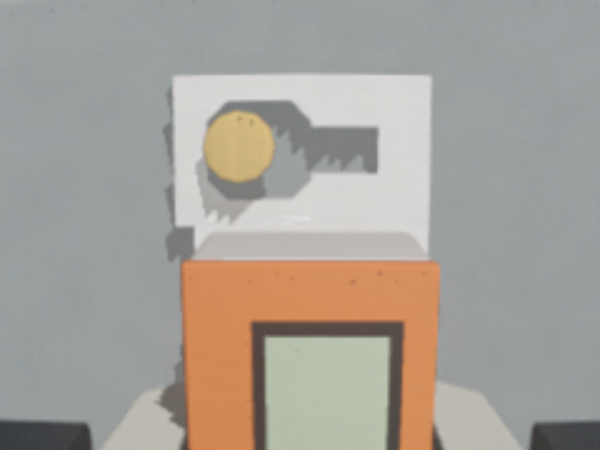

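```bash

python3 -m inch '[[1,-0.0028,0.0005,-0.002,0],[1,-0.0028,0.0005,-0.002,0],[1,-0.0056,0.001,0.002,0],[1,-0.0084,0.0015,0.0062,0],[1,-0.014,0.0025,0.0145,0],[1,-0.0196,0.0035,0.0227,0],[1,-0.0308,0.0055,0.039,0],[1,-0.042,0.0075,0.0557,0]]' >/dev/null; python3 st.py
python3 - <<'E'
from h import *
from plant import robot
import pickle
c=robot.read_camera("wrist");cv2.imwrite("pics/w4.png",c["color"][:,:,::-1])
E
```

```text
t 10.1 q [ 0.502 -0.128  1.946 -0.474  0.888  0.918] tcp [0.6019 0.2366 0.1782] F [ 0.1 -0.9 -2.4] op 0.0438
finger [ 0.559 -0.097 -0.824] tilt 34.53 heading -9.9 jaw [ 0.808 -0.163  0.567]
```

View pics/w4.png

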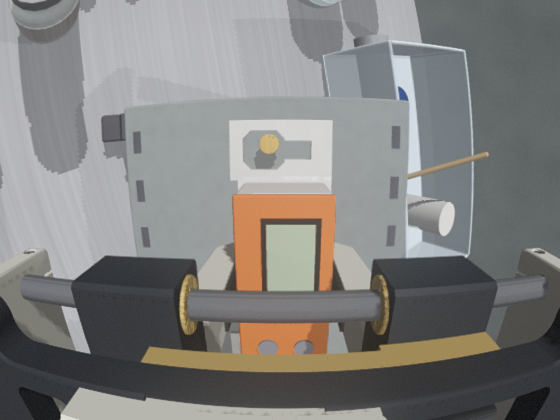

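```bash
cat >fk.py <<'E'
import numpy as np
D=[([1.1276,.1312,1.4893],[.2099,.5615,.2176],[-.001,-.002,-1]),
([1.174,1.014,.023],[.3313,.9506,.4119],[.163,.459,-.873]),
([1.153,1.029,.032],[.2935,.7899,.3477],[.01,.03,-1]),
([1.155,.916,.022],[.2833,.776,.4456],[.044,.121,-.992]),
([1.017,.337,1.094],[.5249,.5729,.3712],[.56,-.082,-.824]),
([.529,-.204,1.994],[.5727,.2335,.1868],[.552,-.103,-.828]),
([.469,.014,1.947],[.6281,.2321,.1087],[.559,-.097,-.824]),
([.502,-.128,1.946],[.6019,.2366,.1782],[.559,-.097,-.824])]
A=[];b=[]
for q,p,f in D:
    c,s=np.cos(q[0]),np.sin(q[0]);R=np.array([[c,s,0],[-s,c,0],[0,0,1]])
    P=R@p;F=R@f;s2,c2,s3,c3=np.sin(q[1]),np.cos(q[1]),np.sin(q[1]+q[2]),np.cos(q[1]+q[2])
    # unknown a,lat,h,L1,L2,e(forearm offset),L3
    A+=[[1,0,0,s2,s3,c3,F[0]],[0,1,0,0,0,0,F[1]],[0,0,1,c2,c3,-s3,F[2]]];b+=list(P)
X,res,rk,sv=np.linalg.lstsq(np.array(A),np.array(b),rcond=None)
if __name__=="__main__":
    print(X.round(3),rk,np.abs(np.array(A)@X-b).max())
    a,lat,h,L1,L2,e,L3=X
    for q2,q3 in((-.89,2.5),(-.4,2.5),(0,2.5),(.3,2.5),(.6,2.5),(-.89,2.0),(-.89,1.6)):
        print(q2,q3,"wrist r,z",(a+L1*np.sin(q2)+L2*np.sin(q2+q3)+e*np.cos(q2+q3)).round(3),(h+L1*np.cos(q2)+L2*np.cos(q2+q3)-e*np.sin(q2+q3)).round(3))
E
python3 fk.py
```

```text
[0.001 0.051 0.319 0.368 0.553 0.062 0.377] 7 0.0005156797102610078
-0.89 2.5 wrist r,z 0.264 0.467
-0.4 2.5 wrist r,z 0.303 0.326
0 2.5 wrist r,z 0.282 0.208
0.3 2.5 wrist r,z 0.236 0.13
0.6 2.5 wrist r,z 0.17 0.069
-0.89 2.0 wrist r,z 0.237 0.741
-0.89 1.6 wrist r,z 0.122 0.93
```

```bash

python3 -m inch '[[1,-0.02,0,0.04,0],[1,-0.04,-0.02,0.08,0],[1,-0.06,-0.07,0.1,0],[1,-0.075,-0.12,0.1,0],[1,-0.09,-0.17,0.1,0],[1,-0.105,-0.22,0.1,0],[1,-0.12,-0.27,0.1,0],[1,-0.12,-0.27,0.1,0]]' >/dev/null; python3 st.py
python3 -m inch '[[1,-0.05,0.009,0,0],[1,-0.1,0.018,0,0],[1,-0.1,0.018,0,0]]' >/dev/null; python3 st.py
python3 -m inch '[[1,-0.3,0.05,0,0]]' >/dev/null; python3 st.py
```

```text
t 11.15 q [-0.187 -0.892  2.278  0.004  1.154  0.017] tcp [ 0.4828 -0.0377  0.2794] F [-1.   0.4 -1.8] op 0.0437
finger [ 0.556 -0.101 -0.825] tilt 34.42 heading -10.3 jaw [ 0.807 -0.172  0.565]
t 11.525 q [-0.079 -0.893  2.245 -0.073  1.245  0.133] tcp [ 0.462  -0.0114  0.2878] F [-0.3  0.5 -2.1] op 0.044
finger [ 0.51  -0.11  -0.853] tilt 31.48 heading -12.2 jaw [ 0.835 -0.176  0.522]
t 11.65 q [ 0.004 -0.892  2.223 -0.127  1.316  0.219] tcp [0.4433 0.0066 0.2918] F [ 0.2  1.1 -3. ] op 0.0435
finger [ 0.473 -0.121 -0.873] tilt 29.23 heading -14.4 jaw [ 0.854 -0.18   0.488]
```

```bash

python3 -m inch '[[1,-0.2,-0.1,0,0]]' >/dev/null; python3 st.py
python3 -m inch '[[1,-0.2,-0.1,0,0]]' >/dev/null; python3 st.py
python3 -m inch '[[1,-0.2,-0.06,0,0]]' >/dev/null; python3 st.py
```

```text
t 11.775 q [-0.065 -0.893  2.198 -0.098  1.375  0.141] tcp [ 0.4302 -0.0128  0.2988] F [ 0.8 -0.1 -1.9] op 0.0439
finger [ 0.436 -0.124 -0.891] tilt 26.97 heading -15.9 jaw [ 0.874 -0.178  0.452]
t 11.9 q [-0.173 -0.893  2.173 -0.054  1.434  0.03 ] tcp [ 0.4158 -0.0413  0.3061] F [ 0.4 -0.9 -2.2] op 0.0439
finger [ 0.399 -0.124 -0.909] tilt 24.67 heading -17.3 jaw [ 0.892 -0.179  0.416]
t 12.025 q [-0.26  -0.892  2.146 -0.026  1.5   -0.057] tcp [ 0.3976 -0.0629  0.3147] F [ 0.  -0.3 -2.1] op 0.0439
finger [ 0.359 -0.122 -0.925] tilt 22.28 heading -18.8 jaw [ 0.908 -0.182  0.376]
```

```bash

python3 -m inch '[[1,-0.2,0,0,0]]' >/dev/null
python3 -m inch '[[1,-0.2,0.02,0,0]]' >/dev/null; python3 st.py
python3 -m inch '[[1,-0.2,0.03,0,0]]' >/dev/null
python3 -m inch '[[1,-0.2,0.03,0,0]]' >/dev/null; python3 st.py
```

```text
t 12.275 q [-0.28  -0.892  2.085 -0.036  1.648 -0.077] tcp [ 0.3577 -0.064   0.3363] F [ 0.1  0.4 -2.5] op 0.0437
finger [ 0.274 -0.117 -0.955] tilt 17.34 heading -23.1 jaw [ 0.937 -0.193  0.293]
t 12.525 q [-0.233 -0.893  2.021 -0.069  1.8   -0.04 ] tcp [ 0.316  -0.0481  0.3629] F [ 0.3 -0.1 -2.7] op 0.0437
finger [ 0.19  -0.114 -0.975] tilt 12.77 heading -30.9 jaw [ 0.957 -0.202  0.21 ]
```

```bash

python3 -m inch '[[1,-0.02,-0.06,0,0],[1,-0.025,-0.075,-0.03,0]]' >/dev/null; python3 st.py
python3 -m inch '[[1,-0.2,0.06,0,0]]' >/dev/null; python3 st.py
python3 -m inch '[[1,-0.2,0.06,0,0]]' >/dev/null; python3 st.py
```

```text
t 12.775 q [-5.540e-01 -8.930e-01  2.064e+00  1.000e-03  1.755e+00 -3.430e-01] tcp [ 0.305  -0.1282  0.3391] F [ 1.  -0.5 -2.6] op 0.0437
finger [ 0.182 -0.111 -0.977] tilt 12.31 heading -31.5 jaw [ 0.959 -0.198  0.201]
t 12.9 q [-0.58  -0.891  2.041 -0.003  1.827 -0.369] tcp [ 0.2826 -0.1256  0.3477] F [-0.9 -0.  -2. ] op 0.0437
finger [ 0.135 -0.093 -0.986] tilt 9.44 heading -34.4 jaw [ 0.967 -0.204  0.152]
t 13.025 q [-0.611 -0.892  2.006 -0.007  1.905 -0.401] tcp [ 0.2595 -0.1225  0.3643] F [-0.8 -0.3 -1.1] op 0.0441
finger [ 0.097 -0.076 -0.992] tilt 7.08 heading -38.3 jaw [ 0.972 -0.207  0.111]
```

```bash

python3 -m inch '[[1,-0.2,0.08,-0.02,0]]' >/dev/null
python3 -m inch '[[1,-0.2,0.08,-0.02,0]]' >/dev/null; python3 st.py
python3 -m inch '[[1,-0.2,0.09,-0.02,0]]' >/dev/null; python3 st.py
```

```text
t 13.275 q [-0.633 -0.893  1.958 -0.026  2.035 -0.432] tcp [ 0.2202 -0.1091  0.3865] F [ 0.3 -1.1 -1.7] op 0.0436
finger [ 0.019 -0.043 -0.999] tilt 2.7 heading -66.4 jaw [ 0.977 -0.211  0.028]
t 13.4 q [-0.634 -0.893  1.933 -0.038  2.1   -0.44 ] tcp [ 0.2013 -0.0999  0.3992] F [ 0.5 -0.5 -2.6] op 0.0442
finger [-0.019 -0.027 -0.999] tilt 1.89 heading -125.0 jaw [ 0.977 -0.212 -0.013]
```

```bash

python3 -m inch '[[1,0.045,-0.03,-0.03,0],[1,0.09,-0.06,-0.06,-0.06],[1,0.135,-0.09,-0.09,-0.12],[1,0.18,-0.12,-0.12,-0.12],[1,0.22,-0.15,-0.15,-0.12],[1,0.26,-0.175,-0.19,-0.12],[1,0.296,-0.198,-0.23,-0.12],[1,0.296,-0.198,-0.24,-0.12]]' >/dev/null; python3 st.py
python3 -m inch '[[1,0,0,0,0],[1,0,0,0,0]]' >/dev/null; python3 st.py
python3 - <<'E'
from h import *
from plant import robot
import pickle
s=robot.read_state();c=robot.read_camera("wrist");t=robot.read_camera("top")
pickle.dump((s,c,t),open("c3.pkl","wb"))
cv2.imwrite("pics/w5.png",np.hstack([c["color"],cv2.resize(t["color"][140:290,340:500],None,fx=1.5,fy=2.8)])[:,:,::-1])
for cc in blobs(t["color"],(8,150,110),(18,255,255),100): print("o",cv2.minAreaRect(cc))
E
```

```text
t 14.4 q [-0.605  0.129  1.612 -0.033  1.414 -0.268] tcp [ 0.4971 -0.2967  0.1526] F [ 0.1  0.4 -1.8] op 0.0436
finger [-0.029 -0.02  -0.999] tilt 2.02 heading -145.6 jaw [ 0.945 -0.326 -0.021]
t 14.65 q [-0.604  0.126  1.612 -0.033  1.414 -0.268] tcp [ 0.4975 -0.2964  0.1543] F [ 0.1 -1.3 -1.1] op 0.0439
finger [-0.027 -0.021 -0.999] tilt 1.98 heading -141.7 jaw [ 0.946 -0.325 -0.019]
o ((426.95001220703125, 203.6500244140625), (11.700427055358887, 18.34120750427246), 18.434946060180664)
```

View pics/w5.png

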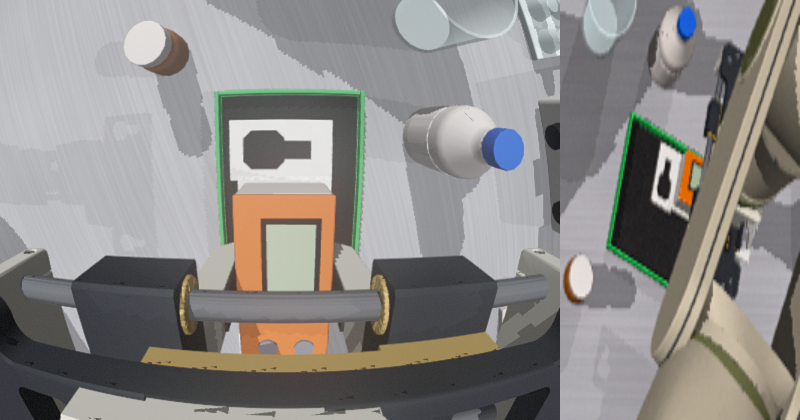

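```bash
python3 - <<'E'
from h import *
import pickle
s,c,t=pickle.load(open("c3.pkl","rb"))
M=Ro.from_rotvec(s["orientation"]).as_matrix()
a,b=[onplane(wray(c,s,p),.016) for p in((215,92),(364,91))]
print(a,b,np.linalg.norm(a-b))
x=(b-a)/np.linalg.norm(b-a);y=np.array([-x[1],x[0],0])
print("heading",np.degrees(np.arctan2(x[1],x[0])),"tray centre",(a+b)/2-.105*y)
# plate end in tool frame at meter plate depth (tool y ~ +0.006)
for p in((230,121),(332,120)):
    o,d=wray(c,s,p);o=M.T@(o-s["tool_pos"]);d=M.T@d;print("plate corner tool",o+d*(.006-o[1])/d[1])
E
```

```text
[ 0.4683443  -0.17783915  0.016     ] [ 0.5995673 -0.2216802  0.016    ] 0.1383528633687612
heading -18.474256529797053 tray centre [ 0.50068355 -0.29934862  0.016     ]
plate corner tool [-0.02789639  0.006       0.07376051]
plate corner tool [0.02585339 0.006      0.07416812]
```

```bash

python3 -m inch '[[1,0.005,0.003,-0.03,0],[1,0.005,0.003,-0.06,0],[1,0.005,0.003,-0.09,0],[1,0.005,0.003,-0.11,0],[1,0.005,0.003,-0.122,0],[1,0.005,0.003,-0.129,0],[1,0.005,0.003,-0.129,0]]' >/dev/null; python3 st.py
python3 -m inch '[[1,0,0,-0.002,0],[1,0,0,-0.004,0],[1,0,0,-0.004,0]]' >/dev/null; python3 st.py
```

```text
t 15.625 q [-0.596  0.268  1.699 -0.036  1.183 -0.251] tcp [ 0.503  -0.2941  0.0265] F [-0.9  0.1 -1.7] op 0.0439
finger [-0.025 -0.023 -0.999] tilt 1.95 heading -138.4 jaw [ 0.945 -0.325 -0.017]
t 16.0 q [-0.596  0.273  1.7   -0.036  1.176 -0.25 ] tcp [ 0.5031 -0.2941  0.0226] F [ 0.2 -0.2 -1.8] op 0.0439
finger [-0.025 -0.023 -0.999] tilt 1.95 heading -138.3 jaw [ 0.945 -0.325 -0.017]
```

```bash

python3 -m inch '[[1,0,0,-0.0015,0],[1,0,0,-0.003,0],[1,0,0,-0.003,0]]' >/dev/null; python3 st.py
python3 -m inch '[[1,0,0,-0.0015,0],[1,0,0,-0.003,0],[1,0,0,-0.003,0]]' >/dev/null; python3 st.py
```

```text
t 16.375 q [-0.596  0.278  1.702 -0.036  1.171 -0.25 ] tcp [ 0.5029 -0.294   0.0193] F [ 0.1 -0.6 -1.6] op 0.044
finger [-0.026 -0.022 -0.999] tilt 1.95 heading -138.9 jaw [ 0.945 -0.325 -0.017]
t 16.75 q [-0.596  0.282  1.703 -0.036  1.166 -0.25 ] tcp [ 0.5028 -0.2939  0.0161] F [ 0.   0.3 -2.2] op 0.0437
finger [-0.026 -0.022 -0.999] tilt 1.96 heading -139.5 jaw [ 0.945 -0.325 -0.017]
```

```bash

python3 -m inch '[[1,0,0,-0.0015,0],[1,0,0,-0.0015,0]]' >/dev/null; python3 st.py
python3 -m inch '[[1,0,0,-0.0015,0],[1,0,0,-0.0015,0]]' >/dev/null; python3 st.py
```

```text
t 17.0 q [-0.596  0.284  1.703 -0.036  1.163 -0.25 ] tcp [ 0.503  -0.2942  0.0149] F [-0.3 -1.3 -0.6] op 0.0439
finger [-0.026 -0.023 -0.999] tilt 1.96 heading -138.6 jaw [ 0.945 -0.325 -0.017]
t 17.25 q [-0.596  0.286  1.703 -0.037  1.16  -0.25 ] tcp [ 0.5031 -0.2947  0.0139] F [-3.  -2.4  4.3] op 0.0439
finger [-0.025 -0.023 -0.999] tilt 1.97 heading -137.1 jaw [ 0.945 -0.326 -0.016]
```

```bash

python3 -m inch '[[1,0,0,-0.001,0],[1,0,0,-0.002,0],[1,0,0,-0.002,0]]' 6 >/dev/null; python3 st.py
python3 -m inch '[[1,0,0,-0.001,0],[1,0,0,-0.001,0]]' 3 >/dev/null; python3 st.py
```

```text
t 17.625 q [-0.596  0.288  1.704 -0.037  1.158 -0.25 ] tcp [ 0.5029 -0.2945  0.0121] F [-4.5  0.4  6.4] op 0.0444
finger [-0.026 -0.023 -0.999] tilt 1.99 heading -138.2 jaw [ 0.945 -0.326 -0.017]
t 17.875 q [-0.596  0.289  1.704 -0.037  1.156 -0.25 ] tcp [ 0.5029 -0.2944  0.0112] F [-2.2  2.5  5.5] op 0.0447
finger [-0.026 -0.023 -0.999] tilt 1.99 heading -138.3 jaw [ 0.945 -0.325 -0.017]
```

```bash

python3 -m inch '[[0,0,0,0.0005,0],[-0.2,0,0,0.0005,0],[-0.3,0,0,0.001,0],[-0.3,0,0,0.001,0],[-0.3,0,0,0.002,0]]' >/dev/null; python3 st.py
python3 -m inch '[[-0.3,0,0,0.03,0],[-0.3,0,0,0.08,0],[-0.3,0,0,0.14,0],[-0.3,-0.04,0,0.2,0],[-0.3,-0.09,0.04,0.22,0],[-0.3,-0.14,0.09,0.22,0],[-0.3,-0.18,0.14,0.22,0],[-0.3,-0.18,0.14,0.22,0]]' >/dev/null; python3 st.py
python3 - <<'E'
from h import *
from plant import robot
t=robot.read_camera("top");s=robot.read_camera("scene")
for cc in blobs(t["color"],(8,150,110),(18,255,255),100): print("o",cv2.minAreaRect(cc),onplane(ray(t,cv2.minAreaRect(cc)[0]),.047))
for cc in blobs(s["color"],(4,110,90),(20,255,255),60):print("so",cv2.minAreaRect(cc))
f=lambda x:cv2.resize(x,None,fx=1.4,fy=1.4)
cv2.imwrite("pics/end.png",np.hstack([f(t["color"][60:360,180:480]),cv2.resize(s["color"][150:290,90:220],(380,420))])[:,:,::-1])
E
```

```text
t 18.5 q [-0.596  0.287  1.704 -0.037  1.16  -0.25 ] tcp [ 0.5028 -0.2944  0.0131] F [-0.6  0.5 -0.3] op 0.0607
finger [-0.026 -0.023 -0.999] tilt 1.99 heading -138.7 jaw [ 0.945 -0.325 -0.017]
t 19.5 q [-0.553 -0.571  2.064 -0.033  1.658 -0.225] tcp [ 0.3213 -0.1527  0.2333] F [-0.1 -0.5  1. ] op 0.0605
finger [-0.025 -0.023 -0.999] tilt 1.95 heading -136.4 jaw [ 0.946 -0.325 -0.016]
o ((420.7138671875, 214.31080627441406), (36.61021423339844, 16.973825454711914), 19.440034866333008) [ 0.49920033 -0.29762347  0.047     ]
so ((39.0, 42.0), (84.0, 78.0), 90.0)
so ((147.8676300048828, 194.22059631347656), (30.526748657226562, 14.234380722045898), 30.963754653930664)
```

View pics/end.png

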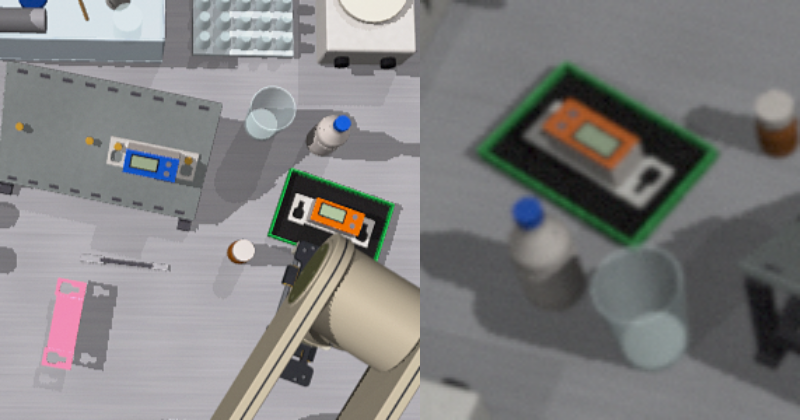

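The meter lies flat, face up and centred in the tray. The blue meter still hangs, and the other things stand where they were.

```bash
python3 -c "
from plant import robot
print(robot.close_job())"
```

```text
the job is handed in; nothing more can be done
None
```

The orange meter is off the panel and lying face up on the floor of the green tray. I handed the job in at about 19.6 s, with the robot touching nothing.

**How it went:**
- **Tilting the tool:** The moves only turn the tool about the vertical. I tilted it to the panel's slope by pushing against the outer reach limit, and levelled it again by pushing against the inner one.
- **Joint 2:** While levelling, joint 2 read -0.891 to -0.893 against its stated limit of -0.89. I took that as rounding, but I could not confirm it.
- **First grip:** It was about 10 mm too shallow, so I let go and gripped again deeper.
- **Sliding up:** I overshot by about 3.5 mm, saw this in the wrist camera, and moved back before lifting. The meter then came off freely.
- **Laying down:** The tool was still about 2° off vertical, so the meter touched down slightly tilted. I pressed gently, to about 6 N, with a light grip before letting go.

**Last checks:**
- The top camera puts the meter's front within about 2 mm of the tray's centre, and in line with it to about 1°.
- In both camera views it looks flat. I judged that by eye and did not measure it.
- The blue meter is still hanging.
- The jar, beaker, reagent bottle, spatula and pink look-alike appear unmoved. The cup, the flask jar and the red look-alike were outside the last crops; the arm went past them only at height.

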